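# Shut down the soak bath and draw out the long lint scraper

### The arm

A 6-joint arm with a two-finger parallel gripper is mounted at the origin on the work surface. World frame = base frame: x ahead of the robot, y to its left, z up, the work surface at z = 0. Lengths are in m, angles in rad, forces in N, time in s.
With the tool pointing down it reaches from about 0.3 to 0.85 m from the base axis. Payload 5.4 kg.
Tool frame: the origin (TCP) lies at the very end of the fingers, on their centre line; the grasp point (between the pads) lies 19 mm behind it (arm.grasp_offset is the distance from the TCP to the grasp point, in m); z points along the fingers, y is the line along which they close (so a half turn about z gives the same grasp; the last joint's range is limited). The gripper opens to 85 mm and grips with 20 to 120 N. Pads are 22 mm wide; open, the fingers measure 114 mm over their backs; the gripper's body (76 mm by 85 mm) begins 54 mm behind the grasp point. The pads swing forward as they close: fully open they stand 13 mm farther back than shut.
Start: joints at [-1.364, 0.158, 1.597, -0, 1.386, -0.21], TCP at [0.233, -0.526, 0.231] pointing down, gripper open.
Joint ranges: [-2.91, 2.91], [-0.94, 2.29], [0.18, 2.7], [-1.29, 4.43], [0.17, 2.64], [-3, 3]. Speed limits (rad/s): [2.57, 2.57, 3.14, 3.14, 3.14, 3.14].

### API

Orientations are given as a 3x3 rotation matrix whose columns are the frame's x, y, z axes.
In Python, from station import arm, viewer gives the robot as it stands.
- The arm moves only by the tool step_arm, never from a script. Its argument "deltas" is a list of rows, each a list of 2 entries, a list of its own where there are three numbers: the shift along the tool's x, y, z in units of 40 mm (1.0 is 40 mm), then the turn, a rotation vector about the tool's x, y, z in units of 6 degrees (1.0 is 6 degrees). In form: [[[tx, ty, tz], [ax, ay, az]], ...]. A call has 1 to 20 rows; each row is the pose to reach, as a shift and turn from the pose commanded when the call began, along the tool's axes at that moment; what a row does not reach only later rows make up. A row lasts 1/8 s, in which the tool goes at most 62.5 mm and 10.7 degrees, less where a joint would pass 70% of its speed; a pose out of reach is approached as far as the arm can. A call with a gripper value outside its range is refused whole. "hand" is the closure, from -1 (fully open) to 1 (shut), set as the call begins (left out, the last holds). The fingers move at their own pace and stop on an object; "grip_force" is the grip in N (left out, the last holds). Time passes only in rows, so rows that repeat a pose let the fingers close. It gives the time, the measured TCP pose, the force, the opening and the grip force at its end, in the units of the state.
- arm.state(): the state, without advancing time (a new reading comes with each control period).
- viewer.read_camera(name): name is "side" or "top" or "wrist"; returns the picture (384x512x3 uint8, red, green, blue); there is no depth.
- viewer.calibration(name): a dict with "mtx" (3x3 intrinsics, pixels), "rvec" (rotation vector, rad) and "tvec" (3), from world to camera coordinates, as OpenCV has them. Camera axes: x right, y down, z forward; pixel columns grow to the right and rows downward; lengths in m; the calibration is good to about 2 mm. A picture is of the moment at which its call begins: read the wrist's pose just before it. calibration takes no time and is no camera call; for the wrist camera it gives the pose at the moment of the call.
- arm.hand_in(): hands the job in; it is judged then, once.
The state is a dict: "time": time; "joints": joint angles; "qvel": joint speeds; "joint_torque": joint torques, N m; "ee_pos": TCP position; "tool_rot": TCP orientation; "contact_force": force on the tool from outside, world axes, zero at the start; "ft_torque": the same for the moment, N m; "width": opening from 0.0 (shut) to 1.0 (fully open); "grasp_force": force on a finger pad.
Only numpy, scipy, OpenCV 4.12 (cv2) and the standard library are available. Lean on these libraries where they do the work, as an engineer would, in place of code of your own. Each camera call takes 0.05 s, during which the arm holds its last target. There are 200 camera calls.

### The job

Shut the drained soak bath down at its control box by pressing the three round keys fully, one at a time, each let up before the next: first the largest, then the middle-sized one, then the smallest. After that take the long lint scraper, which is longer than the opening in the bath's clear splash guard, tilt it so that one end comes out first, and draw it out diagonally through the opening without forcing it against the bath. Finish while still holding it still in the gripper, all of it at least 5 cm above the splash guard and touching nothing else; leave the dipper, brush and bottle alone.

Things in the scene. Friction and masses are not known exactly. Their poses are not given: they have to be found in the camera images.
- bath: Fixed dry soak bath, 170 (x) by 410 (y) by 104 mm high. Origin: centre of underside, on the bench; z up. Inner floor 45 mm above the origin; inside 160 (x) by 400 (y) mm. A fixed flat splash guard of clear plastic roofs it (underside 100, upper side 104 mm above the origin) except for an opening 150 (x) by 210 (y) mm centred over the origin: 95 mm at each end inside is roofed over.
- scraper: Loose black lint scraper flat on the bath's inner floor, about along the bath's y, ends under the guard. 280 mm long (its y), 18 high, 60 to 130 g. Origin: mid-length, centre of underside; z up. Handle 14 mm wide (x), y = -140 to +100; at the +y end a comb head 50 wide (x), y = +100 to +140. A white sleeve marks the middle 40 mm, the place to grip it across its 14 mm; it balances within 30 mm of there.
- handle_end (a point): End of the scraper's plain handle: at y = -140 mm, 9 mm above its underside.
- comb_end (a point): Tip of the scraper's comb: at y = +140 mm, 9 mm above its underside.
- control_box: Fixed grey box 270 (its x) by 100 (its y) by 45 mm high beside the bath, on the robot's right. Origin: centre of its underside. On its top stand three keys in a row along its x, 85 mm apart, in any order.
- large_key_top (a point): Centre of the upper face of the largest key, a round white push key 44 mm across in a black housing, its face 22 mm above the control box (67 mm above the bench); it is pressed straight down.
- medium_key_top (a point): Centre of the upper face of the middle-sized key, a round white push key 32 mm across in a black housing, its face 22 mm above the control box (67 mm above the bench); it is pressed straight down.
- small_key_top (a point): Centre of the upper face of the smallest key, a round white push key 22 mm across in a black housing, its face 22 mm above the control box (67 mm above the bench); it is pressed straight down.
- large_key (a joint): How far the largest key is pressed, in m: 0 up, 0.006 fully down (takes 5 N); it springs back when let go. Counts as pressed from 0.0045.
- medium_key (a joint): How far the middle-sized key is pressed, in m: 0 up, 0.006 fully down (takes 5 N); it springs back when let go. Counts as pressed from 0.0045.
- small_key (a joint): How far the smallest key is pressed, in m: 0 up, 0.006 fully down (takes 5 N); it springs back when let go. Counts as pressed from 0.0045.
- dipper: Bystander: loose aluminium dipper, cup 110 mm across and 75 mm high with a rod handle to its +y. Origin: centre of the cup's underside.
- brush: Bystander: loose purple brush about 200 mm long. Origin: middle of its underside.
- bottle: Bystander: closed green glass bottle, 68 mm across, 200 mm high, upright. Origin: centre of its underside.

How it is judged:
By the outcome, as a careful person would: the job done as asked, in the order asked, and still so for the second after the job is handed in, while the arm keeps its last pose, push and grip.
It also fails if it takes over 58 s, if anything falls off the work surface, if the arm or the gripper's body presses on something with over 40 N, if the wrist force passes 120 N, or if a joint passes its speed limit or range.

## Working session

There is one attempt and no reset: what is moved stays moved. The work goes in short steps, Python scripts to look and compute and a tool call to move; the robot and the scene stay as the last step left them, time stands still between calls to the robot, and variables do not carry over. Pictures are saved under pics/ and viewed, at most 10 in all, crops included, and the job is handed in when it is done.

Besides the shell and the picture viewer there is one more tool, called after "Call:" by a JSON object that holds its "method" and its "body". step_arm: Moves the arm, as the interface text tells. Its arguments: {"type":"object","properties":{"deltas":{"type":"array","items":{"type":"array"}},"hand":{"type":"number"},"grip_force":{"type":"number"}},"required":["deltas"]}

```bash
mkdir -p pics; ls; python3 - <<'E'
from station import arm, viewer
import cv2, numpy as np
s=arm.state(); print(s)
for n in ("top","side"):
    im=viewer.read_camera(n); cv2.imwrite(f"pics/{n}0.png",im[:,:,::-1])
    c=viewer.calibration(n); R=cv2.Rodrigues(c["rvec"])[0]; print(n,c["mtx"].tolist(),(-R.T@np.ravel(c["tvec"])).round(3),R.round(3).tolist())
E
```

```text
pics
{'time': 0.0, 'joints': array([-1.36411886e+00,  1.59027870e-01,  1.59823167e+00, -2.82424786e-05,
        1.38617746e+00, -2.10079213e-01]), 'qvel': array([-1.20959828e-03,  1.76361782e-04, -7.14588806e-05,  2.65703940e-03,
        7.14475494e-04, -1.43812178e-03]), 'joint_torque': array([ 2.05991884e-03, -3.95990002e+01, -3.31436348e+01,  5.14667954e-05,
        8.37535830e-03,  4.01454358e-06]), 'ee_pos': array([ 0.23261754, -0.52519808,  0.23032907]), 'tool_rot': array([[ 9.14404597e-01,  4.04801269e-01, -4.05647263e-04],
       [ 4.04801315e-01, -9.14402897e-01,  1.79939190e-03],
       [ 3.57471094e-04, -1.80957878e-03, -9.99998299e-01]]), 'contact_force': array([-0.31206419,  0.3520092 ,  0.17019749]), 'ft_torque': array([ 0.00175588, -0.03684597, -0.02093476]), 'grasp_force': 0.0, 'width': 1.0002494993773487}
top [[428.2787799321662, 0.0, 255.09732796483073], [0.0, 428.2787799321662, 182.49635773395377], [0.0, 0.0, 1.0]] [0.419 0.104 1.351] [[0.012, -1.0, 0.004], [-0.991, -0.012, -0.136], [0.136, -0.002, -0.991]]
side [[405.5639835773783, 0.0, 260.34130725273747], [0.0, 405.5639835773783, 188.00945892668108], [0.0, 0.0, 1.0]] [ 0.42  -0.747  0.806] [[0.985, -0.171, 0.017], [-0.099, -0.643, -0.759], [0.141, 0.746, -0.65]]
```

View pics/top0.png

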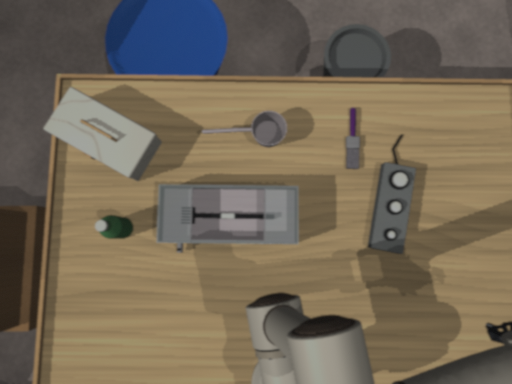

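View pics/side0.png

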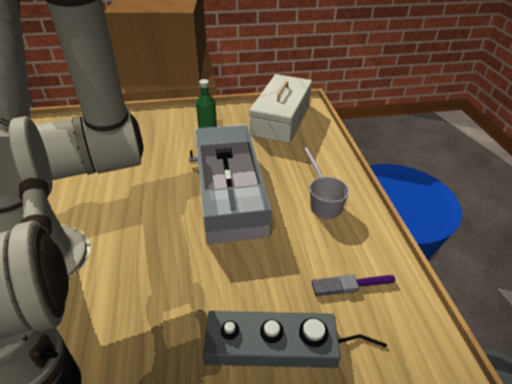

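The top view shows the keys at about (400,179) large, (396,206) medium and (391,235) small. The bath spans (157–300, 183–245), with the comb at (194,216) and the sleeve at (227,216). The side view agrees.

```bash
cat > h.py <<'E'
import cv2, numpy as np
from station import arm, viewer
def ray(c,uv,z):
    R=cv2.Rodrigues(np.array(c["rvec"],float))[0]; o=-R.T@np.ravel(c["tvec"])
    d=R.T@np.append(cv2.undistortPoints(np.array([[uv]],float),c["mtx"],None).ravel(),1)
    return o+d*(z-o[2])/d[2]
def proj(c,p):
    return cv2.projectPoints(np.array(p,float).reshape(-1,3),c["rvec"],c["tvec"],c["mtx"],None)[0].reshape(-1,2)
def blobs(mask,amin=8):
    n,l,st,ce=cv2.connectedComponentsWithStats(mask.astype(np.uint8))
    return [(ce[i],st[i]) for i in range(1,n) if st[i,4]>=amin]
def totool(p):
    s=arm.state(); return (s["tool_rot"].T@(np.array(p)-s["ee_pos"])/0.04).round(3)
E
python3 - <<'E'
from h import *
for n,box in (("top",(365,415,160,250)),("side",(205,340,310,365))):
    im=cv2.imread(f"pics/{n}0.png"); c=viewer.calibration(n)
    m=np.zeros(im.shape[:2],bool); u0,u1,v0,v1=box
    m[v0:v1,u0:u1]=im.min(2)[v0:v1,u0:u1]>140
    for ce,st in blobs(m): print(n,"key",ce.round(1),st,ray(c,ce,.067).round(4))
    if n=="top":
        g=im.min(2)
        print("bath corners",[ray(c,p,.104).round(3).tolist() for p in ((157,184),(299,185),(299,244),(158,244))])
        m=np.zeros(im.shape[:2],bool); m[205:228,170:290]=im.max(2)[205:228,170:290]<60
        for ce,st in blobs(m): print("black",ce.round(1),st,ray(c,ce,.063).round(4))
        print(im[216,180:295:3].tolist())
        print([ray(c,p,.063).round(3).tolist() for p in ((194,216),(227,216),(280,216))])
    cr=im[175:255,150:305] if n=="top" else im[120:245,185:280]
    cv2.imwrite(f"pics/{n}_crop.png",cv2.resize(cr,None,fx=5 if n=="top" else 4,fy=5 if n=="top" else 4,interpolation=cv2.INTER_CUBIC))
E
```

```text
top key [399.6 179.3] [394 174  12  12 117] [ 0.6103 -0.3371  0.067 ]
top key [395.5 206.6] [392 203   8   8  56] [ 0.5272 -0.3219  0.067 ]
top key [391.1 234.3] [389 232   5   5  20] [ 0.4443 -0.3061  0.067 ]
bath corners [[0.582, 0.389, 0.104], [0.584, -0.028, 0.104], [0.413, -0.027, 0.104], [0.408, 0.379, 0.104]]
black [203.9 215.1] [193 208  27  15 129] [0.4951 0.2537 0.063 ]
black [249.  215.5] [236 214  27   4 108] [0.4955 0.1183 0.063 ]
[[111, 111, 109], [97, 96, 94], [97, 97, 94], [103, 103, 101], [62, 62, 62], [28, 28, 29], [33, 33, 33], [32, 32, 32], [31, 29, 29], [30, 29, 29], [30, 29, 30], [34, 34, 34], [33, 33, 33], [52, 53, 53], [149, 154, 152], [159, 164, 162], [159, 165, 162], [159, 164, 162], [109, 113, 111], [35, 34, 34], [34, 34, 33], [33, 31, 31], [33, 32, 31], [33, 32, 32], [31, 30, 30], [31, 31, 31], [31, 29, 29], [28, 27, 26], [87, 86, 86], [87, 87, 83], [86, 86, 83], [93, 93, 89], [117, 117, 115], [122, 122, 120], [134, 134, 133], [134, 134, 133], [118, 118, 115], [116, 117, 114], [109, 110, 107]]
[[0.492, 0.283, 0.063], [0.493, 0.184, 0.063], [0.495, 0.025, 0.063]]
side key [313.8 328.2] [304 319  21  19 313] [ 0.6115 -0.3403  0.067 ]
side key [271.4 327.1] [265 320  14  15 158] [ 0.5283 -0.3244  0.067 ]
side key [228.9 326.1] [225 322   9   9  71] [ 0.4447 -0.3084  0.067 ]
```

View pics/top_crop.png

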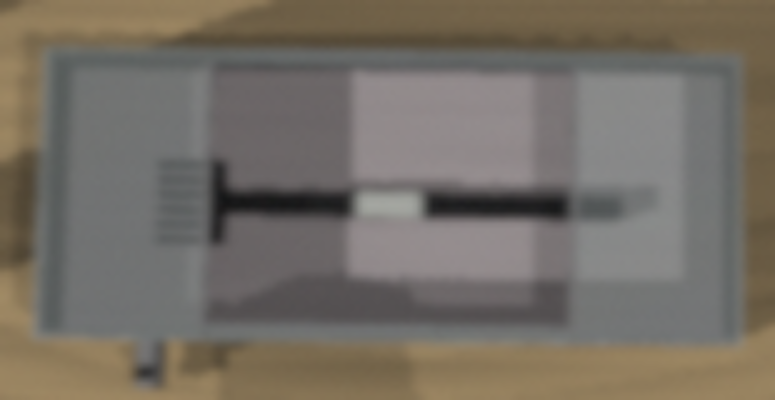

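The crop shows the comb tip near column 181 and the sleeve at about (228,215.6). The handle end is near column 274. Both views agree on the key positions to within 3 mm. Next: shut the fingers and go above the large key.

Call:
{"method": "step_arm", "body": {"deltas": [[[1.3,0,0],[0,0,0]],[[2.7,-0.1,0.5],[0,0,0]],[[4.1,-0.2,1],[0,0,0]],[[5.5,-0.3,1.5],[0,0,0]],[[6.9,-0.3,2],[0,0,0]],[[8.3,-0.4,2.5],[0,0,0]],[[9.6,-0.43,2.9],[0,0,0]],[[10.54,-0.43,3.26],[0,0,0]],[[10.54,-0.43,3.26],[0,0,0]],[[10.54,-0.43,3.26],[0,0,0]],[[10.54,-0.43,3.26],[0,0,0]]], "hand": 1}}

```text
time: 1.48
ee_pos: [0.6106, -0.3405, 0.1017]
tool_rot: [[0.915, 0.404, 0.0], [0.404, -0.915, -0.001], [0.0, 0.001, -1.0]]
contact_force: [-0.4, 0.1, 0.3]
width: 0.001
grasp_force: 0.0
```

```bash
python3 - <<'E'
from h import *
s=arm.state(); print(s["ee_pos"],s["width"],s["contact_force"],s["time"])
im=viewer.read_camera("wrist"); c=viewer.calibration("wrist"); cv2.imwrite("pics/w1.png",im[:,:,::-1])
print(proj(c,[[.611,-.3387,.067],[.5278,-.323,.067]]), totool([.611,-.3387,.1]))
for ce,st in blobs(im.min(2)>150,100): print(ce.round(1),st,ray(c,ce,.067).round(4))
E
```

```text
[ 0.61059932 -0.34045206  0.10166189] 0.0012252175518059057 [-0.36202493  0.0887734   0.26238801] 1.475
[[250.44339186 217.16335831]
 [189.77198223 299.39049206]] [ 0.026 -0.037  0.043]
[250.8 213.3] [ 222  190   59   48 2157] [ 0.6138 -0.3377  0.067 ]
```

View pics/w1.png

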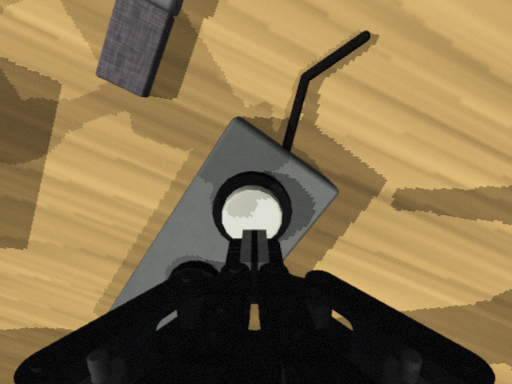

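The wrist view shows the shut fingertips at (253,240), over the large white key at (250,213), within a few mm of its centre. Press it.

Call:
{"method": "step_arm", "body": {"deltas": [[[0.03,-0.03,0.5],[0,0,0]],[[0.03,-0.03,0.8],[0,0,0]],[[0.03,-0.03,0.92],[0,0,0]],[[0.03,-0.03,1.0],[0,0,0]],[[0.03,-0.03,1.04],[0,0,0]],[[0.03,-0.03,1.06],[0,0,0]],[[0.03,-0.03,1.06],[0,0,0]],[[0.03,-0.03,1.06],[0,0,0]]]}}

```text
time: 2.52
ee_pos: [0.6115, -0.3376, 0.061]
tool_rot: [[0.914, 0.405, -0.002], [0.405, -0.914, 0.001], [-0.001, -0.001, -1.0]]
contact_force: [-8.7, 4.3, 14.4]
width: -0.003
grasp_force: 7.0
```

Call:
{"method": "step_arm", "body": {"deltas": [[[0,0,-0.5],[0,0,0]],[[0,0,-1.0],[0,0,0]],[[-0.87,-0.6,-1.0],[0,0,0]],[[-1.74,-1.2,-1.0],[0,0,0]],[[-1.74,-1.2,-1.0],[0,0,0]],[[-1.74,-1.2,-1.0],[0,0,0]]]}}

```text
time: 3.28
ee_pos: [0.53, -0.3229, 0.0999]
tool_rot: [[0.914, 0.405, 0.002], [0.405, -0.914, -0.002], [0.001, 0.003, -1.0]]
contact_force: [-0.1, -0.2, 0.4]
width: 0.002
grasp_force: 0.0
```

```bash
python3 - <<'E'
from h import *
print(totool([.5278,-.323,.0605]),arm.state()["contact_force"])
E
```

```text
[-0.053 -0.021  0.984] [-0.13823189 -0.22836727  0.42486809]
```

Call:
{"method": "step_arm", "body": {"deltas": [[[-0.03,-0.01,0.5],[0,0,0]],[[-0.03,-0.01,0.75],[0,0,0]],[[-0.03,-0.01,0.87],[0,0,0]],[[-0.03,-0.01,0.95],[0,0,0]],[[-0.03,-0.01,1.0],[0,0,0]],[[-0.03,-0.01,1.0],[0,0,0]],[[-0.03,-0.01,1.0],[0,0,0]]]}}

```text
time: 4.15
ee_pos: [0.5275, -0.3218, 0.0609]
tool_rot: [[0.914, 0.405, -0.001], [0.405, -0.914, 0.001], [-0.001, -0.002, -1.0]]
contact_force: [-8.1, 6.8, 17.0]
width: -0.003
grasp_force: 8.4
```

Call:
{"method": "step_arm", "body": {"deltas": [[[0,0,-0.5],[0,0,0]],[[0,0,-1.0],[0,0,0]],[[-0.87,-0.6,-1.0],[0,0,0]],[[-1.74,-1.2,-1.0],[0,0,0]],[[-1.74,-1.2,-1.0],[0,0,0]],[[-1.74,-1.2,-1.0],[0,0,0]],[[-1.74,-1.2,-1.0],[0,0,0]]]}}

```text
time: 5.03
ee_pos: [0.4457, -0.3072, 0.0993]
tool_rot: [[0.914, 0.405, 0.001], [0.405, -0.914, -0.001], [0.001, 0.002, -1.0]]
contact_force: [-0.5, -0.4, -0.4]
width: -0.001
grasp_force: 0.0
```

```bash
python3 - <<'E'
from h import *
print(totool([.4445,-.3073,.0605]),arm.state()["contact_force"])
E
```

```text
[-0.029 -0.012  0.971] [-0.48646993 -0.42020837 -0.40619514]
```

Call:
{"method": "step_arm", "body": {"deltas": [[[-0.02,-0.01,0.5],[0,0,0]],[[-0.02,-0.01,0.75],[0,0,0]],[[-0.02,-0.01,0.87],[0,0,0]],[[-0.02,-0.01,0.95],[0,0,0]],[[-0.02,-0.01,1.0],[0,0,0]],[[-0.02,-0.01,1.0],[0,0,0]],[[-0.02,-0.01,1.0],[0,0,0]]]}}

```text
time: 5.9
ee_pos: [0.4439, -0.3064, 0.0609]
tool_rot: [[0.914, 0.405, -0.0], [0.405, -0.914, 0.0], [-0.0, -0.001, -1.0]]
contact_force: [-5.4, 5.4, 16.3]
width: -0.001
grasp_force: 8.5
```

Call:
{"method": "step_arm", "body": {"deltas": [[[0,0,-0.6],[0,0,0]],[[0,0,-1.5],[0,0,0]],[[0,0,-3],[0,0,0]],[[0,0,-4.5],[0,0,0]],[[0,0,-5.5],[0,0,0]],[[0,0,-5.5],[0,0,0]],[[0,0,-5.5],[0,0,0]]], "hand": 0}}

```text
time: 6.78
ee_pos: [0.4434, -0.3062, 0.2776]
tool_rot: [[0.914, 0.405, -0.001], [0.405, -0.914, 0.001], [-0.0, -0.001, -1.0]]
contact_force: [-1.0, -0.0, 0.2]
width: 0.506
grasp_force: 0.0
```

```bash
python3 - <<'E'
from h import *
print(totool([.494,.181,.28]),arm.state()["joints"],arm.state()["width"])
E
```

```text
[  6.088 -10.626  -0.053] [-8.28777826e-01  3.66679992e-02  1.63642701e+00 -5.36063681e-05
  1.46948632e+00  3.25238065e-01] 0.5056297256012473
```

Call:
{"method": "step_arm", "body": {"deltas": [[[0.75,-1.25,0],[0,0,-1.5]],[[1.5,-2.5,0],[0,0,-3]],[[2.25,-3.75,0],[0,0,-4.5]],[[3,-5,0],[0,0,-6]],[[3.75,-6.3,0],[0,0,-7.5]],[[4.5,-7.6,0],[0,0,-9]],[[5.1,-8.6,0],[0,0,-10.2]],[[5.47,-9.23,0],[0,0,-11]],[[5.47,-9.23,0],[0,0,-11]],[[5.47,-9.23,0],[0,0,-11]],[[5.47,-9.23,0],[0,0,-11]]]}}

```text
time: 8.15
ee_pos: [0.4941, 0.1187, 0.278]
tool_rot: [[0.004, 1.0, -0.001], [1.0, -0.004, -0.0], [-0.0, -0.001, -1.0]]
contact_force: [0.3, -0.5, -0.3]
width: 0.503
grasp_force: 0.0
```

```bash
python3 - <<'E'
from h import *
s=arm.state(); print(s["joints"].round(3))
c=viewer.calibration("wrist");im=viewer.read_camera("wrist"); cv2.imwrite("pics/w2.png",im[:,:,::-1])
np.savez("w2.npz",**{k:np.array(v) for k,v in c.items()})
print(proj(c,[[.494,.181,.063]]))
E
```

```text
[-0.002 -0.045  1.718 -0.     1.47   0.002]
[[253.90762302 117.1070539 ]]
```

View pics/w2.png

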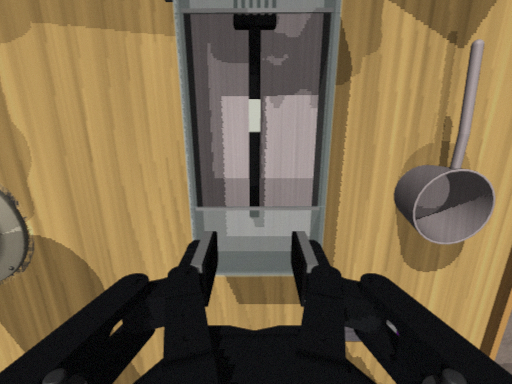

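The wrist view shows the sleeve at (254,116), where it was predicted. The opening runs from column ~190 to ~330, with its near edge at row 207 and its far edge at row ~12. Next I measure the yaw and the opening.

```bash
python3 - <<'E'
from h import *
c=dict(np.load("w2.npz")); im=cv2.imread("pics/w2.png"); g=im.min(2).astype(int)
pts=[]
for r in list(range(40,95,3))+list(range(138,200,3)):
    u=np.where(im[r,235:275].max(1)<50)[0]+235
    if len(u): pts.append(ray(c,(u.mean(),r),.063))
pts=np.array(pts); k=np.polyfit(pts[:,1],pts[:,0],1); print("scraper x=",k,np.abs(np.polyval(k,pts[:,1])-pts[:,0]).max())
col=g[80:150,254]; u=np.where(col>140)[0]+80; print("sleeve rows",u.min(),u.max(),ray(c,(254,u.min()),.063),ray(c,(254,u.max()+1),.063), ray(c,(254,(u.min()+u.max()+1)/2),.063))
print("open",[ray(c,p,.104).round(4).tolist() for p in ((193,207),(325,207),(187,12),(332,12))])
print("bath -y end",[ray(c,p,.104).round(4).tolist() for p in ((193,275),(323,275))])
E
```

```text
scraper x= [0.00236555 0.49397319] 0.00041177690576843506
sleeve rows 99 131 [0.49419514 0.20284732 0.063     ] [0.49405181 0.1623869  0.063     ] [0.49412473 0.18297272 0.063     ]
open [[0.4176, 0.0745, 0.104], [0.5824, 0.0739, 0.104], [0.4265, 0.2857, 0.104], [0.5737, 0.2852, 0.104]]
bath -y end [[0.4106, -0.0241, 0.104], [0.5871, -0.0246, 0.104]]
```

Call:
{"method": "step_arm", "body": {"deltas": [[[1.0,0,0],[0,0,0]],[[1.6,0,0.5],[0,0,0]],[[1.6,0,1.7],[0,0,0]],[[1.6,0,2.9],[0,0,0]],[[1.6,0,3.9],[0,0,0]],[[1.6,0,4.7],[0,0,0]],[[1.6,0,5.2],[0,0,0]],[[1.6,0,5.5],[0,0,0]],[[1.6,0,5.5],[0,0,0]],[[1.6,0,5.5],[0,0,0]]]}}

```text
time: 9.45
ee_pos: [0.4953, 0.1837, 0.0596]
tool_rot: [[0.002, 1.0, 0.002], [1.0, -0.002, 0.0], [0.0, 0.002, -1.0]]
contact_force: [-0.4, 0.2, 0.6]
width: 0.499
grasp_force: 0.0
```

Call:
{"method": "step_arm", "body": {"deltas": [[[0,-0.02,0.15],[0,0,0]],[[0,-0.02,0.25],[0,0,0]],[[0,-0.02,0.29],[0,0,0]],[[0,-0.02,0.29],[0,0,0]],[[0,-0.02,0.29],[0,0,0]]]}}

```text
time: 10.07
ee_pos: [0.4937, 0.1838, 0.047]
tool_rot: [[0.002, 1.0, 0.0], [1.0, -0.002, 0.0], [0.0, 0.0, -1.0]]
contact_force: [-0.2, 0.2, -1.2]
width: 0.497
grasp_force: 0.0
```

Call:
{"method": "step_arm", "body": {"deltas": [[[0,0,0],[0,0,0]],[[0,0,0],[0,0,0]],[[0,0,0],[0,0,0]],[[0,0,0],[0,0,0]],[[0,0,0],[0,0,0]],[[0,0,0],[0,0,0]],[[0,0,0],[0,0,0]],[[0,0,0],[0,0,0]]], "hand": 1, "grip_force": 60}}

```text
time: 11.08
ee_pos: [0.4939, 0.1838, 0.0472]
tool_rot: [[0.002, 1.0, 0.001], [1.0, -0.002, 0.0], [0.0, 0.001, -1.0]]
contact_force: [-0.5, -0.1, 5.3]
width: 0.149
grasp_force: 61.2
```

Call:
{"method": "step_arm", "body": {"deltas": [[[0,0,-0.08],[0,0,0]],[[0,0,-0.17],[0,0,0]],[[0,0,-0.17],[0,0,0]],[[0,0,-0.17],[0,0,0]]]}}

```text
time: 11.58
ee_pos: [0.4933, 0.1837, 0.0535]
tool_rot: [[0.002, 1.0, -0.0], [1.0, -0.002, -0.0], [-0.0, -0.0, -1.0]]
contact_force: [-0.7, 0.1, -0.4]
width: 0.147
grasp_force: 60.6
```

Call:
{"method": "step_arm", "body": {"deltas": [[[0.2,0,0],[0,0,0]],[[0.45,0,0],[0,0,0]],[[0.7,0,0],[0,0,0]],[[0.95,0,0],[0,0,0]],[[1.1,0,0],[0,0,0]],[[1.1,0,0],[0,0,0]],[[1.1,0,0],[0,0,0]]]}}

```text
time: 12.45
ee_pos: [0.4936, 0.2276, 0.0536]
tool_rot: [[0.002, 1.0, -0.0], [1.0, -0.002, -0.0], [-0.0, -0.0, -1.0]]
contact_force: [0.4, 0.0, -0.7]
width: 0.145
grasp_force: 60.5
```

```bash
python3 - <<'E'
from h import *
im=viewer.read_camera("side"); cv2.imwrite("pics/s2.png",cv2.resize(im[100:250,170:290,::-1],None,fx=4,fy=4,interpolation=cv2.INTER_CUBIC))
E
```

```text
(no output)
```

View pics/s2.png

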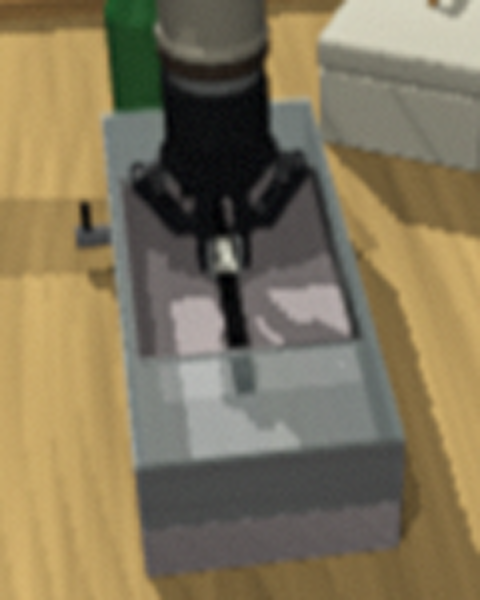

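The side crop shows the held scraper with its handle end at (243,390), i.e. full-frame (230.7,197.5), seen through the guard. I check its true y.

```bash
python3 - <<'E'
from h import *
c=viewer.calibration("side"); print(ray(c,(230.7,197.5),.053),ray(c,(230.7,197.5),.062),proj(c,[[.494,.087,.053],[.494,.087,.071],[.494,.0745,.104]]))
E
```

```text
[0.49446655 0.08931264 0.053     ] [0.49357459 0.07931227 0.062     ] [[230.62969679 198.06896316]
 [230.42563807 193.18647517]
 [230.58169938 186.94534098]]
```

It is at y=0.089, inside the opening (edge 0.0745). Tilt the handle end up, pivoting about the comb tip.

Call:
{"method": "step_arm", "body": {"deltas": [[[0,0,-0.11],[0,-0.31,0]],[[0,0,-0.22],[0,-0.62,0]],[[0,0,-0.34],[0,-0.94,0]],[[0,0,-0.45],[0,-1.25,0]],[[0,0,-0.56],[0,-1.56,0]],[[0,0,-0.67],[0,-1.87,0]],[[0,0,-0.78],[0,-2.19,0]],[[0,0,-0.9],[0,-2.5,0]],[[0,0,-0.9],[0,-2.5,0]],[[0,0,-0.9],[0,-2.5,0]]]}}

```text
time: 13.75
ee_pos: [0.4935, 0.2277, 0.0895]
tool_rot: [[0.002, 1.0, -0.001], [0.966, -0.002, -0.259], [-0.259, -0.0, -0.966]]
contact_force: [-0.2, 0.7, -1.4]
width: 0.147
grasp_force: 60.5
```

Call:
{"method": "step_arm", "body": {"deltas": [[[-0.25,0,0],[0,0,0]],[[-0.55,0,0],[0,0,0]],[[-0.85,0,0],[0,0,0]],[[-1.15,0,0],[0,0,0]],[[-1.45,0,0],[0,0,0]],[[-1.75,0,0],[0,0,0]],[[-2.05,0,0],[0,0,0]],[[-2.35,0,0],[0,0,0]],[[-2.6,0,0],[0,0,0]],[[-2.6,0,0],[0,0,0]],[[-2.6,0,0],[0,0,0]]]}}

```text
time: 15.12
ee_pos: [0.4934, 0.1274, 0.1165]
tool_rot: [[0.002, 1.0, -0.001], [0.966, -0.002, -0.259], [-0.259, -0.0, -0.966]]
contact_force: [-0.1, 0.2, -1.2]
width: 0.142
grasp_force: 60.5
```

```bash
python3 - <<'E'
from h import *
im=viewer.read_camera("side"); cv2.imwrite("pics/s3.png",cv2.resize(im[80:250,150:310,::-1],None,fx=3,fy=3,interpolation=cv2.INTER_CUBIC))
E
```

```text
(no output)
```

View pics/s3.png

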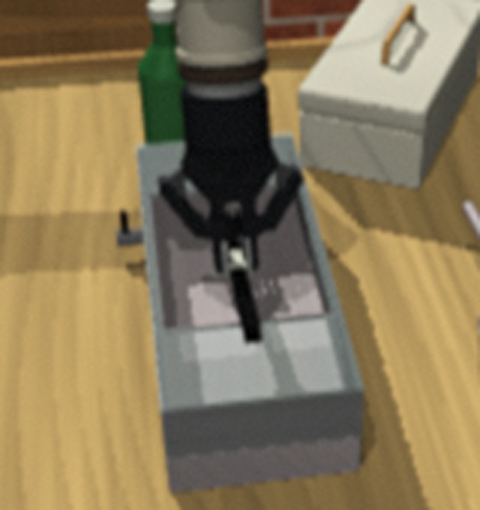

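The side crop shows the handle end raised out above the near guard at (255,330), with the comb inside the opening. No contact force beyond the weight. Lift straight up.

Call:
{"method": "step_arm", "body": {"deltas": [[[-0.05,0,-0.19],[0,0,0]],[[-0.13,0,-0.48],[0,0,0]],[[-0.21,0,-0.77],[0,0,0]],[[-0.29,0,-1.06],[0,0,0]],[[-0.39,0,-1.45],[0,0,0]],[[-0.49,0,-1.84],[0,0,0]],[[-0.6,0,-2.22],[0,0,0]],[[-0.7,0,-2.6],[0,0,0]],[[-0.78,0,-2.9],[0,0,0]],[[-0.83,0,-3.1],[0,0,0]],[[-0.83,0,-3.1],[0,0,0]],[[-0.83,0,-3.1],[0,0,0]],[[-0.83,0,-3.1],[0,0,0]],[[-0.83,0,-3.1],[0,0,0]]]}}

```text
time: 16.92
ee_pos: [0.4932, 0.1272, 0.2446]
tool_rot: [[0.002, 1.0, -0.001], [0.966, -0.002, -0.259], [-0.259, -0.001, -0.966]]
contact_force: [1.1, -0.3, -0.3]
width: 0.147
grasp_force: 60.5
```

```bash
python3 - <<'E'
from h import *
s=arm.state(); print(s["qvel"].round(3)); R=s["tool_rot"]; print("comb tip approx",s["ee_pos"]+R@[.139,0,.003])
im=viewer.read_camera("side"); cv2.imwrite("pics/s4.png",im[:,:,::-1])
c=viewer.calibration("side"); print(proj(c,[s["ee_pos"]+R@[.139,0,-.008],s["ee_pos"]+R@[-.141,0,-.008]]))
E
```

```text
[ 0.    -0.002 -0.002 -0.001 -0.002 -0.   ]
comb tip approx [0.49345231 0.26072953 0.20566023]
[[221.38661164 113.97639233]
 [231.78934212 147.09370131]]
```

View pics/s4.png

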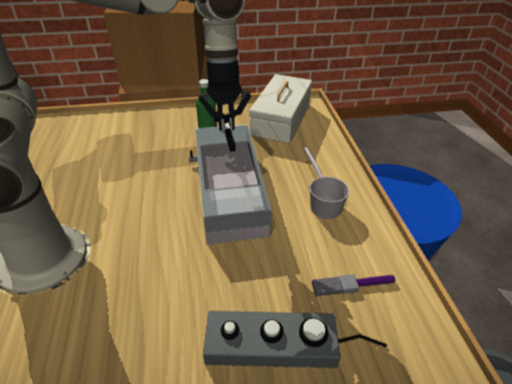

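The side view shows the scraper held clear of the bath. Its handle end is at (232,148), where predicted, and the lowest point, the comb tip, is at z≈0.206, about 10 cm above the guard. The dipper, brush and bottle are where they were.

```bash
python3 -c "
from station import arm
print(arm.hand_in())"
```

```text
the job is handed in; nothing more can be done
None
```

I pressed the three keys in order (large, middle, small), each down to its stop and let up, then drew the scraper out diagonally. I handed the job in at about 17 s, with the scraper held still about 10 cm above the splash guard; no verdict came back.

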